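Copy the passport on the registration desk's printer

TASK

A passport lies under the ajar scanner lid of the printer: start a copy of it by touch alone, lifting nothing. Push the lid gently down until it is shut, then press the amber wake key, the blue copy key and the green start key, in that order, each lightly and letting it come back up before the next. Do not press any key before the lid is shut, do not raise the lid, leave the printer's other keys and everything else on the table alone.

Things in the scene. Friction and masses are not known exactly. Their poses are not given: they have to be found in the camera images.
- printer: fixed grey-white printer with flatbed scanner on top: 330 mm deep, 385 wide, 194 high with the lid shut. Origin: centre of its underside; x from its front (robot's side) to its back, y to its left as seen from its front, z up. A charcoal key panel, 80 mm deep, 147 to 162 mm up, leaning 10.6 degrees to the front, runs along its whole front; one row of six keys on it lies 132 mm in front of the origin.
- lid (a joint): scanner lid angle, rad: 0 shut, positive open (starts 0.10 to 0.22). Light flat panel 240 mm front to back, 379 wide, 22 thick, starting straight behind the key panel (37 mm behind the keys' centres), hinged along its back edge 155 mm behind the printer's origin and 170 mm up. Stiff hinge: stays where left; 2 to 4 N down near the front edge moves it; firm stop when shut.
- lid_edge (a point): point on the TOP face of the scanner lid, mid-width, 25 mm behind its front edge: the place to push it down. Moves with the lid. When shut it is 194 mm above the table, 60 mm in front of the printer's origin.
- wake_top (a point): wake key: amber (yellow-orange) round key, 18 mm across, on the printer's charcoal key panel, standing 7.5 mm proud of the panel. This point is the centre of its top face, which leans towards the robot's side like the panel (10.6 degrees from level).  In the row of keys it stands last on the right (-y) end, 50 mm right of the green start key.
- key_wake (a joint): how far the wake key is pressed in, m: 0 is up, 0.005 fully in; along the panel's normal. All six keys are alike: spring keys that begin to move at about 1.5 N, are fully in at 5 N, register when pressed in half way (2.5 mm), and come back up by themselves.
- copy_top (a point): copy key: blue round key, 18 mm across, on the printer's charcoal key panel, standing 7.5 mm proud of the panel. This point is the centre of its top face, which leans towards the robot's side like the panel (10.6 degrees from level).  In the row of keys it stands last on the left (+y) end.
- key_copy (a joint): how far the copy key is pressed in, m, as for the wake key
- start_top (a point): start key: green round key, 22 mm across, on the printer's charcoal key panel, standing 7.5 mm proud of the panel. This point is the centre of its top face, which leans towards the robot's side like the panel (10.6 degrees from level).  In the row of keys it stands between the red stop key (45 mm to its left) and the amber wake key (50 mm to its right).
- key_start (a joint): how far the start key is pressed in, m, as for the wake key
- key_scan (a joint): how far the scan key is pressed in, m: grey, 18 mm across, 45 mm to the right of the blue copy key; to be left alone
- key_copies (a joint): how far the number-of-copies key is pressed in, m: grey, 18 mm across, about mid-panel; to be left alone
- key_stop (a joint): how far the stop key is pressed in, m: red, 18 mm across, 45 mm to the left of the green start key; to be left alone
- sanitizer: loose pump bottle of hand sanitizer, pale blue with white pump, 64 mm across, 178 mm high, beside the printer; origin: centre of its underside
- mug: loose blue mug, 80 mm across plus its handle, 92 mm high, beside the printer; origin: centre of its underside
- stamp: loose self-inking office stamp, black with a red grip, 45 x 68 x 76 mm high, beside the printer; origin: centre of its underside
- stapler: loose orange and black stapler, 125 x 36 x 48 mm high, beside the printer; origin: centre of its underside
- kit_box: loose white and green carton of test kits, 75 x 125 x 50 mm high, on the right; origin: centre of its underside
- mouse: loose black computer mouse, 105 x 60 x 34 mm high, on the left; origin: centre of its underside
- pen_pot: loose green pot with pens, 76 mm across, 145 mm high with the pens, on the left; origin: centre of its underside
Mind the look-alikes: they are no part of the job. What is shaped like the mouse but turquoise or yellow is not meant.

How it is judged:
By the outcome, as a careful person would: the job done as asked, in the order asked, and still so for the second after the job is handed in, with the robot touching nothing.
It also fails if it takes over 48 s, if anything falls off the work surface, if the arm or the gripper's body presses on something with over 40 N, if the wrist force passes 120 N, or if a joint passes its speed limit or range.

ROBOT

A 6-joint arm with a two-finger parallel gripper is mounted at the origin on the work surface. World frame = base frame: x ahead of the robot, y to its left, z up, the work surface at z = 0. Lengths are in m, angles in degrees, forces in N, time in s.
With the tool pointing down it reaches from about 0.25 to 0.725 m from the base axis. Payload 9.7 kg.
Tool frame: the origin (TCP) lies at the centre of the arm's flange, where the gripper is bolted on; the fingertips stand 173 mm ahead of it and the grasp point (between the pads) lies bot.grip_depth ahead of it (bot.grip_depth is the distance from the TCP to the grasp point, in m); z points along the fingers, y is the direction in which the jaws open and shut (so a half turn about z gives the same grasp; the last joint's range is limited). The gripper opens to 85 mm and grips with 20 to 120 N. Pads are 22 mm wide; open, the fingers measure 114 mm over their backs; the gripper's body (76 mm by 85 mm) begins 54 mm behind the grasp point. The pads swing forward as they close: fully open they stand 13 mm farther back than shut.
Start: joints at [75.115, 4.979, 10.078, 95.1, 0, 90], TCP at [0.141, 0.532, 0.405] pointing down, gripper open.
Joint ranges: [-179.16, 179.16], [-48.56, 103.87], [-65.8, 70.77], [-126.05, 130.52], [-82.76, 87.17], [-180, 180]. Speed limits (degrees/s): [127.2, 127.2, 147.25, 180, 180, 180].

INTERFACE

Orientations are given as [roll, pitch, yaw] about the fixed x, y, z axes, in that order (R = Rz(yaw) Ry(pitch) Rx(roll)).
In Python, from workcell import status, viewer, bot gives the robot as it stands. The module is installed in compiled form; this text tells all that it offers.
- The arm moves only by the tool move_arm, never from a script. Its argument "commands" is a list of rows, each an object with "claw": the gripper's target within -1 to 1 (fully open at 1, half-way at 0, shut at -1); "travel": the shift along the tool's x, y, z in cm, a list of three; "turn": the turn about the tool's z in degrees. A call has 1 to 5 rows; each row shifts and turns the commanded pose from where the row before left it, along the tool's axes as they then stand; what a row does not reach is not made up. A row lasts 1/12 s, in which the tool goes at most 41.7 mm and 7.16 degrees, less where a joint would pass 70% of its speed; a pose out of reach is approached as far as the arm can. A call is refused whole if a number of a shift passes 4.17 or a number of a turn 7.16, either way. A call with a gripper value outside its range is refused whole. The fingers move at their own pace and stop on an object; "squeeze" is the grip in N (left out, the last holds). Time passes only in rows, so rows that do not move let the fingers close. It gives the time, the measured TCP pose, the force and the opening at its end, in the units of the state.
- status.get_obs(): the state, without advancing time (a new reading comes with each control period).
- viewer.camera(name): name is "scene" or "top"; returns the picture (400x640x3 uint8, blue, green, red); there is no depth.
- viewer.camera_params(name): a dict with "camera_matrix" (3x3 intrinsics, pixels), "xyz" and "rotation" of the camera in the world. Camera axes: x right, y up, looking along -z (the intrinsics and any distortion apply to the point x, -y, -z); pixel columns grow to the right and rows downward; lengths in m; the calibration is good to about 2 mm. A picture is of the moment at which its call begins. camera_params takes no time and is no camera call.
- bot.job_done(): hands the job in, once; it reports no verdict.
The state is a dict: "time": time; "q": joint angles; "qd": joint speeds; "joint_efforts": joint torques, N m; "ee_pos": TCP position; "tcp_rot": TCP orientation; "wrist_force": force on the tool from outside, world axes, zero at the start; "torque": the same for the moment, N m; "opening": finger opening in m.
Only numpy, scipy, OpenCV 4.12 (cv2) and the standard library are available. Lean on these libraries where they do the work, as an engineer would, in place of code of your own. Each camera call takes 0.05 s, during which the arm holds its last target.

## Working session

There is one attempt and no reset: what is moved stays moved. The work goes in short steps, Python scripts to look and compute and a tool call to move; the robot and the scene stay as the last step left them, time stands still between calls to the robot, and variables do not carry over. Pictures are saved under pics/ and viewed, and the job is handed in when it is done.

Besides the shell and the picture viewer there is one more tool, called after "Request:" as name(argument=value, ...) on one line, values as JSON. move_arm: Moves the arm, as the interface text tells. Its arguments: {"type":"object","properties":{"commands":{"type":"array"},"squeeze":{"type":"number"}},"required":["commands"]}

```bash
mkdir -p pics
python3 - <<'E'
from workcell import status, viewer, bot
import cv2
print(status.get_obs(), bot.grip_depth)
for n in ("scene","top"):
    cv2.imwrite(f"pics/{n}0.png",viewer.camera(n)); print(n,viewer.camera_params(n))
E
```

```text
{'time': 0.0, 'q': array([ 7.51149479e+01,  5.01032252e+00,  1.00332464e+01,  9.50994394e+01,
       -1.79021704e-04,  8.99985903e+01]), 'qd': array([ 0.00566727, -0.04120454, -0.08091936, -0.04164949,  0.085264  ,
        0.02547306]), 'joint_efforts': array([ 1.54764333e-03, -5.20385849e+01,  4.64803290e+01,  1.64445152e-02,
        4.24900691e-05,  2.81036677e-05]), 'ee_pos': array([0.14128336, 0.53153856, 0.40397956]), 'tcp_rot': array([-1.79923485e+02,  1.77138947e-04,  1.65116358e+02]), 'wrist_force': array([-0.60798534,  0.04889261, -0.42997735]), 'torque': array([-0.02542011, -0.03084807,  0.02791835]), 'opening': 0.08523106472311696} 0.1547
scene {'camera_matrix': array([[405.09096046,   0.        , 320.47143142],
       [  0.        , 405.09096046, 195.42769063],
       [  0.        ,   0.        ,   1.        ]]), 'xyz': array([1.23364647, 0.52650684, 1.08524068]), 'rotation': array([ 4.19879239e+01, -5.61662736e-02,  1.23166803e+02])}
top {'camera_matrix': array([[463.7056936 ,   0.        , 328.62924114],
       [  0.        , 463.7056936 , 202.03938533],
       [  0.        ,   0.        ,   1.        ]]), 'xyz': array([0.32362046, 0.07364343, 1.37449203]), 'rotation': array([ 9.23668422e+00,  4.56307714e-02, -9.11091537e+01])}
```

View pics/scene0.png

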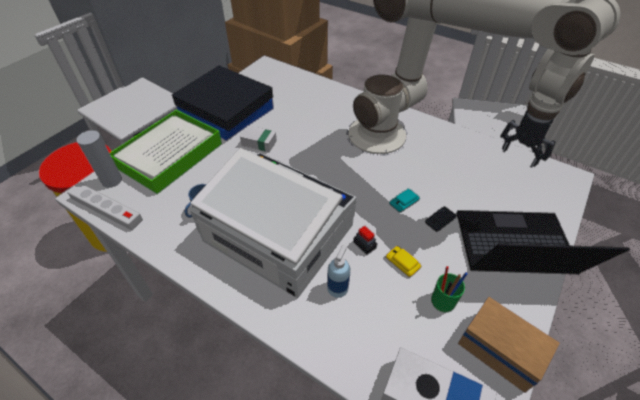

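View pics/top0.png

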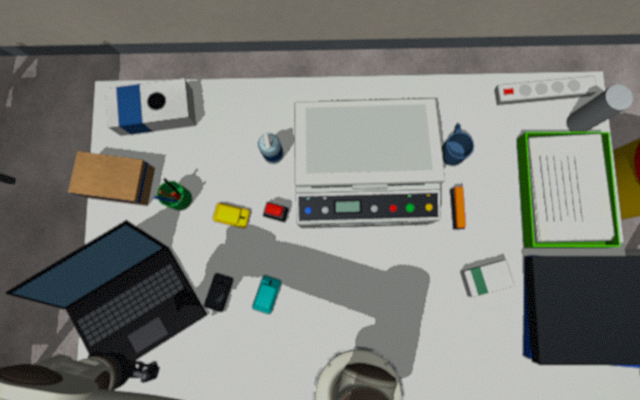

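Run:
```python
import cv2
im=cv2.imread("pics/top0.png")
cv2.imwrite("pics/crop0.png",cv2.resize(im[170:235,285:455],None,fx=4.7,fy=4.7,interpolation=cv2.INTER_CUBIC))
cv2.imwrite("pics/crop1.png",cv2.resize(im[85:235,280:460],None,fx=4,fy=4,interpolation=cv2.INTER_CUBIC))
```

```text
(no output)
```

View pics/crop0.png

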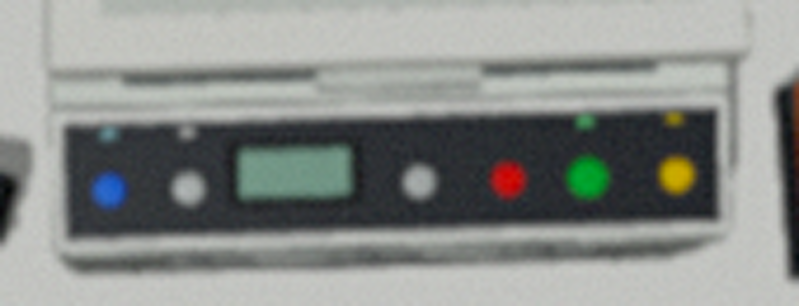

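View pics/crop1.png

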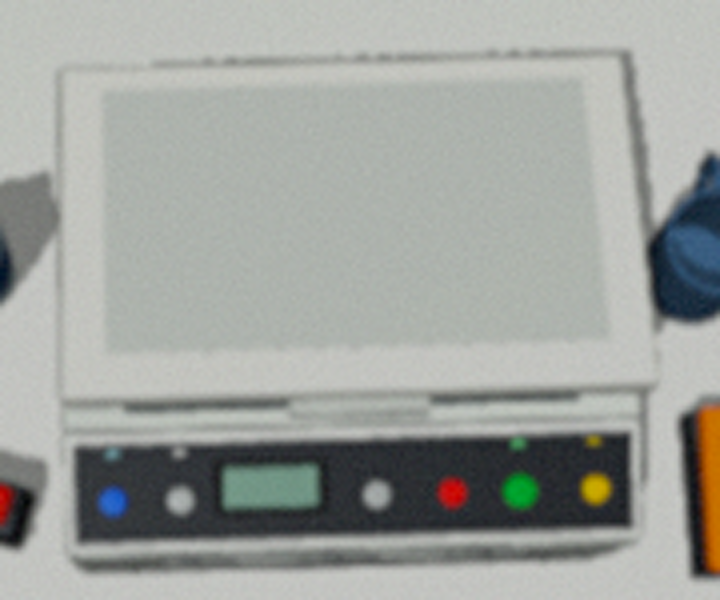

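```bash
cat > h.py <<'E'
import numpy as np, cv2
from scipy.spatial.transform import Rotation as R
def ray(p,uv):
    K=np.array(p["camera_matrix"]); d=np.linalg.inv(K)@np.array([uv[0],uv[1],1.]); d=d*[1,-1,-1]
    return np.array(p["xyz"]),R.from_euler("xyz",p["rotation"],degrees=True).as_matrix()@d
def atz(p,uv,z):
    o,d=ray(p,uv); return o+d*(z-o[2])/d[2]
def proj(p,X):
    Rm=R.from_euler("xyz",p["rotation"],degrees=True).as_matrix(); c=Rm.T@(np.array(X)-p["xyz"]); c=c*[1,-1,-1]
    q=np.array(p["camera_matrix"])@c; return q[:2]/q[2]
E
python3 - <<'E'
from h import *
from workcell import viewer
p=viewer.camera_params("top"); s=viewer.camera_params("scene")
P={}
for n,u in dict(copy=(109,190),scan=(188,189),copies=(420,182),stop=(509,180),start=(588,177),wake=(677,175)).items():
    uv=[(u[0]+.5)/4.7-.5+285,(u[1]+.5)/4.7-.5+170]
    P[n]=atz(p,uv,.162); print(n,uv,P[n].round(4))
d=P["copy"]-P["wake"]; print(np.linalg.norm(d), [np.linalg.norm(P[a]-P[b]) for a,b in (("copy","scan"),("stop","start"),("start","wake"))])
ly=d/np.linalg.norm(d); yaw=np.degrees(np.arctan2(-ly[0],ly[1])); print("yaw",yaw)
lx=np.array([ly[1],-ly[0],0])
# lid corners in top picture: front-left, front-right of lid TOP face crop1
def c1(u): return [(u[0]+.5)/4-.5+280,(u[1]+.5)/4-.5+85]
for a in np.arange(0,.25,.04):
    print(a,[ (lambda q:[float(x) for x in q.round(1)])(0) if 0 else None for _ in []])
# printer origin: keys at -132; y midpoint via panel edges crop1 (76,492),(631,487) z~.155
L=atz(p,c1((76,497)),.155);Rr=atz(p,c1((632,487)),.155);print("panel width",np.linalg.norm(L-Rr),L,Rr)
mid=(L+Rr)/2; keyl=P["copy"]; off=(keyl-mid)@lx
O=mid+lx*off+lx*.132; O[2]=0; print("origin",O.round(4))
for a in np.arange(0,.26,.04):
    h=O+lx*.155+np.array([0,0,.170]); f=-lx*np.cos(a)+np.array([0,0,np.sin(a)]); n=lx*np.sin(a)+np.array([0,0,np.cos(a)])
    r=[]
    for sy in (.1895,-.1895):
        for l in (.240+.01,):
            q=proj(p,h+f*l+n*.024+ly*sy); r.append((((q-[280,85])+.5)*4-.5).round(0))
    e=h+f*.225+n*.024
    print(round(a,2),r,"edge",e.round(3))
E
```

```text
copy [307.79787234042556, 210.03191489361703] [0.5005 0.1262 0.162 ]
scan [324.6063829787234, 209.81914893617022] [0.5002 0.0818 0.162 ]
copies [373.968085106383, 208.32978723404256] [ 0.5016 -0.0487  0.162 ]
stop [392.90425531914894, 207.90425531914894] [ 0.5018 -0.0988  0.162 ]
start [409.7127659574468, 207.2659574468085] [ 0.5026 -0.1433  0.162 ]
wake [428.6489361702128, 206.8404255319149] [ 0.5028 -0.1934  0.162 ]
0.31962043726700423 [np.float64(0.04440831024063795), np.float64(0.04450587041713417), np.float64(0.05010919507742346)]
yaw 0.4127959611647175
0.0 []
0.04 []
0.08 []
0.12 []
0.16 []
0.2 []
0.24 []
panel width 0.36973367924616485 [0.50506667 0.15087409 0.155     ] [ 0.5045871  -0.21885928  0.155     ]
origin [ 0.6336 -0.0331  0.    ]
0.0 [array([ 64., 439.]), array([650., 424.])] edge [ 0.564 -0.034  0.194]
0.04 [array([ 63., 435.]), array([653., 419.])] edge [ 0.565 -0.034  0.203]
0.08 [array([ 62., 429.]), array([657., 414.])] edge [ 0.566 -0.034  0.212]
0.12 [array([ 61., 423.]), array([660., 408.])] edge [ 0.568 -0.034  0.221]
0.16 [array([ 59., 417.]), array([664., 401.])] edge [ 0.57  -0.034  0.23 ]
0.2 [array([ 58., 410.]), array([668., 394.])] edge [ 0.573 -0.034  0.238]
0.24 [array([ 57., 402.]), array([671., 386.])] edge [ 0.576 -0.033  0.247]
```

Request:
move_arm(commands=[{"claw": -1, "travel": [0, 0, -4], "turn": -7}, {"claw": -1, "travel": [0, 0, -4], "turn": -7}, {"claw": -1, "travel": [-2, -2, 0], "turn": -0.9}, {"claw": -1, "travel": [-2.5, -3, 0], "turn": 0}, {"claw": -1, "travel": [-2.5, -3, 0], "turn": 0}], squeeze=20)

```text
time: 0.52
ee_pos: [0.2114, 0.451, 0.4847]
tcp_rot: [180.0, 0.0, -179.9]
wrist_force: [1.2, -0.3, 0.4]
opening: 0.0256
```

Request:
move_arm(commands=[{"claw": -1, "travel": [-2.45, -3.25, 0], "turn": 0}, {"claw": -1, "travel": [-2.45, -3.25, 0], "turn": 0}, {"claw": -1, "travel": [-2.45, -3.25, 0], "turn": 0}, {"claw": -1, "travel": [-2.45, -3.25, 0], "turn": 0}, {"claw": -1, "travel": [-2.45, -3.25, 0], "turn": 0}])

```text
time: 0.93
ee_pos: [0.3341, 0.287, 0.4845]
tcp_rot: [-180.0, -0.0, -180.0]
wrist_force: [1.0, 0.6, -0.0]
opening: 0.0
```

Request:
move_arm(commands=[{"claw": -1, "travel": [-2.45, -3.25, 0], "turn": 0}, {"claw": -1, "travel": [-2.45, -3.25, 0], "turn": 0}, {"claw": -1, "travel": [-2.45, -3.25, 0], "turn": 0}, {"claw": -1, "travel": [-2.45, -3.25, 0], "turn": 0}, {"claw": -1, "travel": [-2.45, -3.25, 0], "turn": 0}])

```text
time: 1.35
ee_pos: [0.4568, 0.1243, 0.4846]
tcp_rot: [180.0, -0.0, -180.0]
wrist_force: [-0.1, 0.4, 1.6]
opening: 0.0
```

Request:
move_arm(commands=[{"claw": -1, "travel": [-2.45, -3.25, 0], "turn": 0}, {"claw": -1, "travel": [-2.45, -3.25, 0], "turn": 0}, {"claw": -1, "travel": [-2.45, -3.25, 0], "turn": 0}, {"claw": -1, "travel": [-2.45, -3.2, 0], "turn": 0}, {"claw": -1, "travel": [-2.4, -2.7, 0], "turn": 0}])

```text
time: 1.77
ee_pos: [0.579, -0.0326, 0.4843]
tcp_rot: [-180.0, -0.0, 180.0]
wrist_force: [0.5, 1.5, 1.6]
opening: 0.0002
```

Run:
```python
from workcell import status, viewer
import cv2
for n in ("scene","top"):
    im=viewer.camera(n); c=im[110:310,170:400] if n=="scene" else im[60:240,270:470]
    cv2.imwrite(f"pics/{n}1.png",cv2.resize(c,None,fx=3,fy=3,interpolation=cv2.INTER_CUBIC))
```

```text
(no output)
```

View pics/scene1.png

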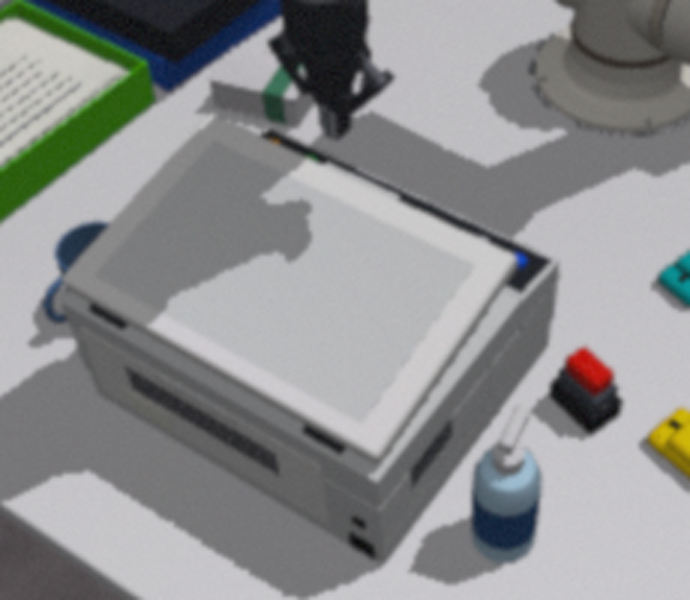

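View pics/top1.png

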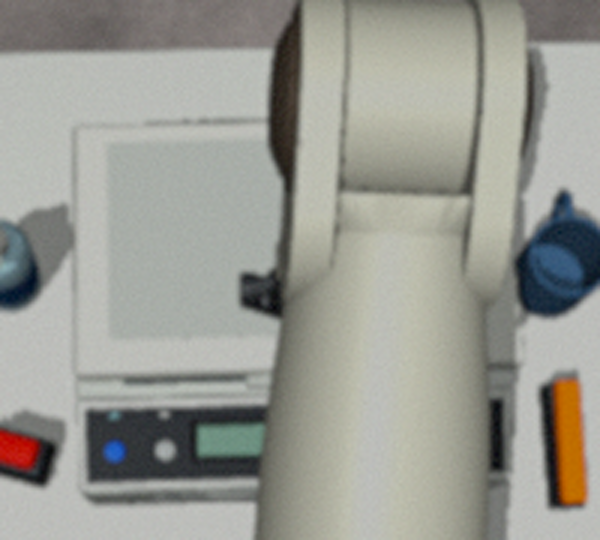

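Run:
```python
from h import *
from workcell import viewer
s=viewer.camera_params("scene"); print(proj(s,[.579,-.0326,.311]))
```

```text
[281.38529471 154.16556243]
```

Request:
move_arm(commands=[{"claw": -1, "travel": [0, 0, 2], "turn": 0}, {"claw": -1, "travel": [0, 0, 2], "turn": 0}, {"claw": -1, "travel": [0, 0, 1.5], "turn": 0}, {"claw": -1, "travel": [0, 0, 1], "turn": 0}, {"claw": -1, "travel": [0, 0, 0.5], "turn": 0}])

```text
time: 2.28
ee_pos: [0.5777, -0.0298, 0.4129]
tcp_rot: [180.0, -0.1, -180.0]
wrist_force: [0.8, 0.2, -1.5]
opening: 0.0002
```

Request:
move_arm(commands=[{"claw": -1, "travel": [0, 0, 0.3], "turn": 0}, {"claw": -1, "travel": [0, 0, 0.3], "turn": 0}, {"claw": -1, "travel": [0, 0, 0.3], "turn": 0}, {"claw": -1, "travel": [0, 0, 0.3], "turn": 0}, {"claw": -1, "travel": [0, 0, 0.3], "turn": 0}])

```text
time: 2.7
ee_pos: [0.5781, -0.0301, 0.4001]
tcp_rot: [-180.0, 0.1, -180.0]
wrist_force: [-0.4, 0.5, 2.4]
opening: 0.0003
```

Request:
move_arm(commands=[{"claw": -1, "travel": [0, 0, 0.3], "turn": 0}, {"claw": -1, "travel": [0, 0, 0.3], "turn": 0}, {"claw": -1, "travel": [0, 0, 0.3], "turn": 0}, {"claw": -1, "travel": [0, 0, 0.3], "turn": 0}, {"claw": -1, "travel": [0, 0, 0.3], "turn": 0}])

```text
time: 3.12
ee_pos: [0.5781, -0.0302, 0.3844]
tcp_rot: [-180.0, -0.0, -180.0]
wrist_force: [-0.8, -0.5, 1.5]
opening: -0.0001
```

Request:
move_arm(commands=[{"claw": -1, "travel": [0, 0, 0.3], "turn": 0}, {"claw": -1, "travel": [0, 0, 0.3], "turn": 0}, {"claw": -1, "travel": [0, 0, 0.2], "turn": 0}, {"claw": -1, "travel": [0, 0, 0.2], "turn": 0}, {"claw": -1, "travel": [0, 0, 0.2], "turn": 0}])

```text
time: 3.53
ee_pos: [0.5781, -0.0302, 0.3725]
tcp_rot: [-180.0, -0.0, -180.0]
wrist_force: [-1.1, -0.3, 3.1]
opening: 0.0002
```

Request:
move_arm(commands=[{"claw": -1, "travel": [0, 0, 0.1], "turn": 0}, {"claw": -1, "travel": [0, 0, 0.1], "turn": 0}, {"claw": -1, "travel": [0, 0, 0.1], "turn": 0}, {"claw": -1, "travel": [0, 0, 0], "turn": 0}, {"claw": -1, "travel": [0, 0, 0], "turn": 0}])

```text
time: 3.95
ee_pos: [0.5782, -0.0302, 0.3696]
tcp_rot: [180.0, 0.0, -180.0]
wrist_force: [0.2, -0.8, -0.4]
opening: 0.0003
```

Request:
move_arm(commands=[{"claw": -1, "travel": [0, 0, 0.1], "turn": 0}, {"claw": -1, "travel": [0, 0, 0.1], "turn": 0}, {"claw": -1, "travel": [0, 0, 0], "turn": 0}])

```text
time: 4.2
ee_pos: [0.5781, -0.0302, 0.3675]
tcp_rot: [-180.0, -0.0, -180.0]
wrist_force: [-0.2, 0.5, -0.2]
opening: -0.0004
```

Request:
move_arm(commands=[{"claw": -1, "travel": [0, 0, 0.05], "turn": 0}, {"claw": -1, "travel": [0, 0, 0.05], "turn": 0}, {"claw": -1, "travel": [0, 0, 0], "turn": 0}])

```text
time: 4.45
ee_pos: [0.578, -0.0302, 0.3675]
tcp_rot: [-180.0, 0.1, -180.0]
wrist_force: [-1.4, 0.5, 5.4]
opening: -0.0001
```

Request:
move_arm(commands=[{"claw": -1, "travel": [0, 0, 0.05], "turn": 0}, {"claw": -1, "travel": [0, 0, 0.05], "turn": 0}, {"claw": -1, "travel": [0, 0, 0], "turn": 0}])

```text
time: 4.7
ee_pos: [0.5778, -0.0301, 0.3674]
tcp_rot: [-180.0, 0.1, -180.0]
wrist_force: [-4.3, 0.5, 10.7]
opening: 0.0001
```

Request:
move_arm(commands=[{"claw": -1, "travel": [0, 0, -1.5], "turn": 0}, {"claw": -1, "travel": [0, 0, -3], "turn": 0}, {"claw": -1, "travel": [0, 0, -2], "turn": 0}, {"claw": -1, "travel": [1.5, -3, 0], "turn": 0}, {"claw": -1, "travel": [1.6, -3.3, 0], "turn": 0}])

```text
time: 5.12
ee_pos: [0.5475, -0.0926, 0.4316]
tcp_rot: [-180.0, 0.1, -179.8]
wrist_force: [0.4, -2.0, -0.7]
opening: 0.0
```

Request:
move_arm(commands=[{"claw": -1, "travel": [1.6, -3.3, 0], "turn": 0}, {"claw": -1, "travel": [1.6, -3.3, 0], "turn": 0}, {"claw": -1, "travel": [1.5, -3.4, 0], "turn": 0}, {"claw": -1, "travel": [0, 0, 0], "turn": 0}, {"claw": -1, "travel": [0, 0, 0], "turn": 0}])

```text
time: 5.53
ee_pos: [0.4995, -0.1948, 0.4307]
tcp_rot: [-180.0, 0.0, 179.8]
wrist_force: [0.3, 0.4, -0.2]
opening: -0.0002
```

Run:
```python
from workcell import status, viewer
import cv2
for n in ("scene","top"):
    im=viewer.camera(n); c=im[110:310,170:400] if n=="scene" else im[60:240,270:470]
    cv2.imwrite(f"pics/{n}2.png",cv2.resize(c,None,fx=3,fy=3,interpolation=cv2.INTER_CUBIC))
o=status.get_obs(); print(o["ee_pos"],o["wrist_force"])
```

```text
[ 0.50033205 -0.19298255  0.43058986] [-0.5676151   0.27463661 -0.91233448]
```

View pics/scene2.png

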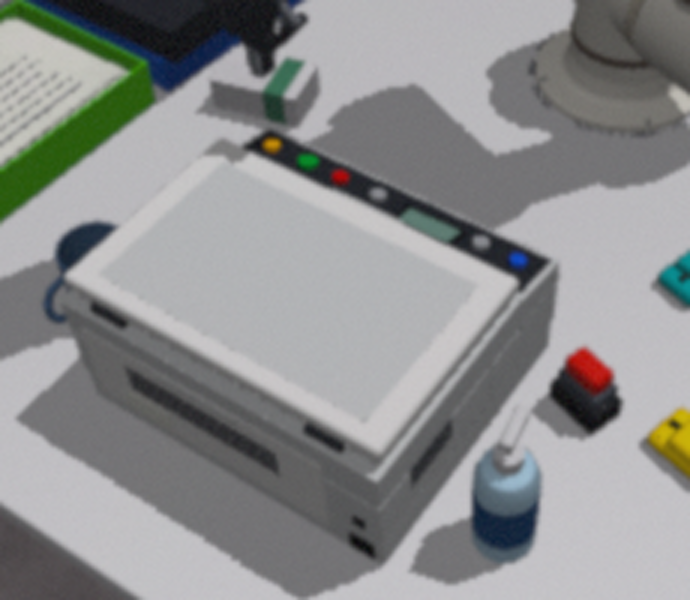

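View pics/top2.png

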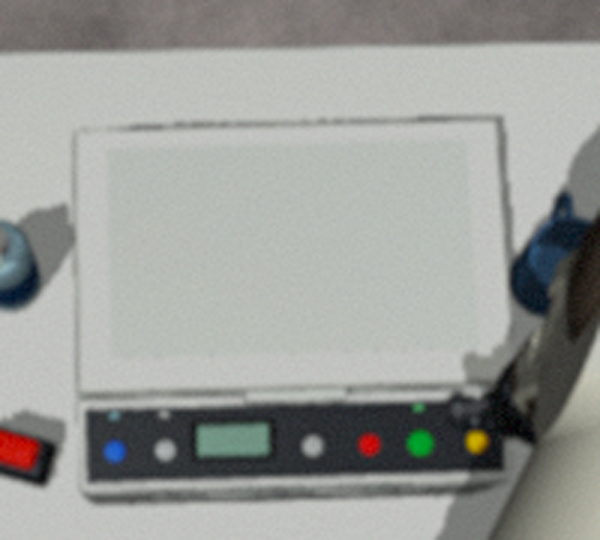

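Run:
```python
from h import *
from workcell import viewer
s=viewer.camera_params("scene")
for n,u in dict(wake=(272,144.5),start=(308,160.5),copy=(518,260)).items():
    print(n,atz(s,[(u[0]+.5)/3-.5+170,(u[1]+.5)/3-.5+110],.162).round(4))
```

```text
wake [ 0.5062 -0.1882  0.162 ]
start [ 0.5047 -0.1387  0.162 ]
copy [0.5041 0.1307 0.162 ]
```

Request:
move_arm(commands=[{"claw": -1, "travel": [0, 0.1, 2.5], "turn": 0}, {"claw": -1, "travel": [0, 0, 2.5], "turn": 0}, {"claw": -1, "travel": [0, 0, 1.8], "turn": 0}, {"claw": -1, "travel": [0, 0, 0.8], "turn": 0}, {"claw": -1, "travel": [0, 0, 0.4], "turn": 0}])

```text
time: 6.05
ee_pos: [0.5005, -0.1911, 0.3494]
tcp_rot: [180.0, -0.1, -179.9]
wrist_force: [-0.5, 0.0, 0.2]
opening: -0.0002
```

Request:
move_arm(commands=[{"claw": -1, "travel": [0, 0, 0.2], "turn": 0}, {"claw": -1, "travel": [0, 0, 0.2], "turn": 0}, {"claw": -1, "travel": [0, 0, 0.2], "turn": 0}, {"claw": -1, "travel": [0, 0, 0], "turn": 0}, {"claw": -1, "travel": [0, 0, 0], "turn": 0}])

```text
time: 6.47
ee_pos: [0.5003, -0.1922, 0.3453]
tcp_rot: [-180.0, 0.0, -180.0]
wrist_force: [-0.4, -0.1, -0.4]
opening: 0.0005
```

Request:
move_arm(commands=[{"claw": -1, "travel": [0, 0, 0.2], "turn": 0}, {"claw": -1, "travel": [0, 0, 0.2], "turn": 0}, {"claw": -1, "travel": [0, 0, 0.2], "turn": 0}, {"claw": -1, "travel": [0, 0, 0], "turn": 0}, {"claw": -1, "travel": [0, 0, 0], "turn": 0}])

```text
time: 6.88
ee_pos: [0.5001, -0.1922, 0.3385]
tcp_rot: [180.0, -0.0, -180.0]
wrist_force: [-0.4, 0.6, 0.5]
opening: 0.0001
```

Request:
move_arm(commands=[{"claw": -1, "travel": [0, 0, 0.1], "turn": 0}, {"claw": -1, "travel": [0, 0, 0.1], "turn": 0}, {"claw": -1, "travel": [0, 0, 0], "turn": 0}, {"claw": -1, "travel": [0, 0, 0], "turn": 0}])

```text
time: 7.22
ee_pos: [0.5001, -0.1922, 0.3366]
tcp_rot: [180.0, -0.0, -180.0]
wrist_force: [0.2, -0.3, 0.8]
opening: -0.0003
```

Request:
move_arm(commands=[{"claw": -1, "travel": [0, 0, 0.1], "turn": 0}, {"claw": -1, "travel": [0, 0, 0.1], "turn": 0}, {"claw": -1, "travel": [0, 0, 0], "turn": 0}, {"claw": -1, "travel": [0, 0, 0], "turn": 0}])

```text
time: 7.55
ee_pos: [0.5002, -0.1922, 0.3348]
tcp_rot: [-180.0, 0.0, -180.0]
wrist_force: [1.0, 0.1, 1.4]
opening: 0.0002
```

Request:
move_arm(commands=[{"claw": -1, "travel": [0, 0, 0.1], "turn": 0}, {"claw": -1, "travel": [0, 0, 0], "turn": 0}, {"claw": -1, "travel": [0, 0, 0], "turn": 0}])

```text
time: 7.8
ee_pos: [0.5002, -0.1922, 0.3339]
tcp_rot: [-180.0, 0.0, -180.0]
wrist_force: [1.3, 0.2, 2.6]
opening: 0.0
```

Request:
move_arm(commands=[{"claw": -1, "travel": [0, 0, 0.1], "turn": 0}, {"claw": -1, "travel": [0, 0, 0.1], "turn": 0}, {"claw": -1, "travel": [0, 0, 0], "turn": 0}, {"claw": -1, "travel": [0, 0, 0], "turn": 0}])

```text
time: 8.13
ee_pos: [0.5003, -0.1922, 0.3318]
tcp_rot: [-180.0, 0.0, -180.0]
wrist_force: [1.4, 0.9, 4.2]
opening: 0.0003
```

Request:
move_arm(commands=[{"claw": -1, "travel": [0, 0, 0.1], "turn": 0}, {"claw": -1, "travel": [0, 0, 0], "turn": 0}, {"claw": -1, "travel": [0, 0, 0], "turn": 0}])

```text
time: 8.38
ee_pos: [0.5002, -0.1922, 0.3308]
tcp_rot: [-180.0, 0.0, -180.0]
wrist_force: [2.3, 0.2, 4.8]
opening: -0.0001
```

Request:
move_arm(commands=[{"claw": -1, "travel": [0, 0, -0.5], "turn": 0}, {"claw": -1, "travel": [0, 0, -1], "turn": 0}, {"claw": -1, "travel": [0, 0, -2], "turn": 0}, {"claw": -1, "travel": [0, 0, -2], "turn": 0}, {"claw": -1, "travel": [0, 2.0, 0], "turn": 0}])

```text
time: 8.8
ee_pos: [0.5001, -0.1738, 0.3895]
tcp_rot: [-179.9, 0.2, 179.9]
wrist_force: [1.5, -0.9, 0.4]
opening: 0.0001
```

Request:
move_arm(commands=[{"claw": -1, "travel": [0.1, 4, 0], "turn": 0}, {"claw": -1, "travel": [0, 4, 0], "turn": 0}, {"claw": -1, "travel": [0, 4, 0], "turn": 0}, {"claw": -1, "travel": [0, 4, 0], "turn": 0}, {"claw": -1, "travel": [0, 4, 0], "turn": 0}])

```text
time: 9.22
ee_pos: [0.4984, 0.0295, 0.3862]
tcp_rot: [-180.0, -0.0, 180.0]
wrist_force: [0.8, -0.9, 0.1]
opening: 0.0002
```

Request:
move_arm(commands=[{"claw": -1, "travel": [0, 4, 0], "turn": 0}, {"claw": -1, "travel": [0, 4, 0], "turn": 0}, {"claw": -1, "travel": [0, 1.9, 0], "turn": 0}, {"claw": -1, "travel": [0, 0, 0], "turn": 0}, {"claw": -1, "travel": [0, 0, 0], "turn": 0}])

```text
time: 9.63
ee_pos: [0.4988, 0.1277, 0.3858]
tcp_rot: [-180.0, -0.1, -179.8]
wrist_force: [-0.1, -1.1, 0.1]
opening: 0.0003
```

Run:
```python
from workcell import status, viewer
import cv2
im=viewer.camera("scene"); c=im[110:310,170:400]
cv2.imwrite("pics/scene3.png",cv2.resize(c,None,fx=3,fy=3,interpolation=cv2.INTER_CUBIC))
o=status.get_obs(); print(o["ee_pos"],o["wrist_force"])
```

```text
[0.49892623 0.12683968 0.38581553] [-0.19863197  0.62419542 -0.49172289]
```

View pics/scene3.png

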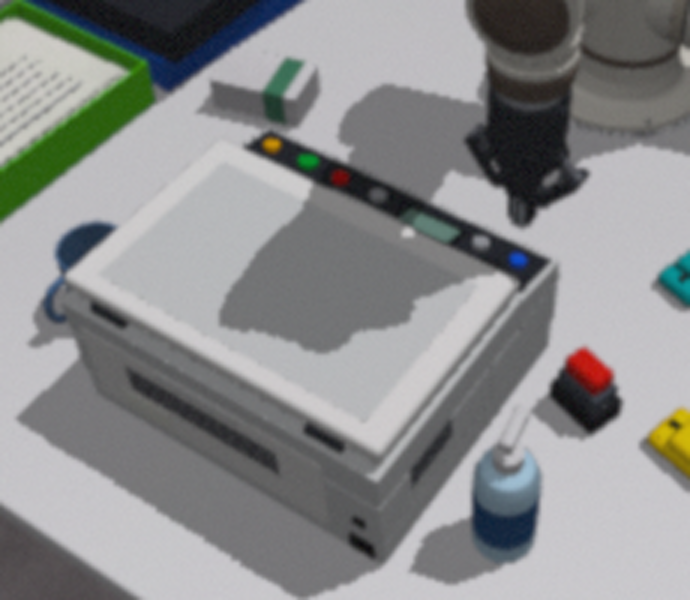

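Request:
move_arm(commands=[{"claw": -1, "travel": [0, 0, 2], "turn": 0}, {"claw": -1, "travel": [0, 0, 1.6], "turn": 0}, {"claw": -1, "travel": [0, 0, 0.7], "turn": 0}, {"claw": -1, "travel": [0, 0, 0.3], "turn": 0}, {"claw": -1, "travel": [0, 0, 0.2], "turn": 0}])

```text
time: 10.1
ee_pos: [0.4991, 0.126, 0.3378]
tcp_rot: [-180.0, -0.0, 179.9]
wrist_force: [0.8, 0.8, 0.5]
opening: 0.0002
```

Request:
move_arm(commands=[{"claw": -1, "travel": [0, 0, 0.1], "turn": 0}, {"claw": -1, "travel": [0, 0, 0.1], "turn": 0}, {"claw": -1, "travel": [0, 0, 0.1], "turn": 0}, {"claw": -1, "travel": [0, 0, 0], "turn": 0}, {"claw": -1, "travel": [0, 0, 0], "turn": 0}])

```text
time: 10.52
ee_pos: [0.4992, 0.1268, 0.3352]
tcp_rot: [180.0, 0.1, -180.0]
wrist_force: [0.3, -0.4, 1.3]
opening: 0.0002
```

Request:
move_arm(commands=[{"claw": -1, "travel": [0, 0, 0.1], "turn": 0}, {"claw": -1, "travel": [0, 0, 0], "turn": 0}, {"claw": -1, "travel": [0, 0, 0], "turn": 0}])

```text
time: 10.77
ee_pos: [0.4992, 0.1269, 0.3339]
tcp_rot: [180.0, 0.0, -180.0]
wrist_force: [1.7, -0.1, 3.4]
opening: -0.0002
```

Request:
move_arm(commands=[{"claw": -1, "travel": [0, 0, 0.1], "turn": 0}, {"claw": -1, "travel": [0, 0, 0.1], "turn": 0}, {"claw": -1, "travel": [0, 0, 0.1], "turn": 0}, {"claw": -1, "travel": [0, 0, 0], "turn": 0}, {"claw": -1, "travel": [0, 0, 0], "turn": 0}])

```text
time: 11.18
ee_pos: [0.4992, 0.1269, 0.3309]
tcp_rot: [180.0, 0.0, -180.0]
wrist_force: [2.2, -0.1, 5.4]
opening: 0.0
```

Request:
move_arm(commands=[{"claw": -1, "travel": [0, 0, -0.5], "turn": 0}, {"claw": -1, "travel": [0, 0, -1], "turn": 0}, {"claw": -1, "travel": [0, 0, -2], "turn": 0}, {"claw": -1, "travel": [0, 0, -2], "turn": 0}, {"claw": -1, "travel": [0, -2.9, 0], "turn": 0}])

```text
time: 11.6
ee_pos: [0.4991, 0.1, 0.3895]
tcp_rot: [179.9, 0.2, -179.8]
wrist_force: [2.0, -0.7, -0.9]
opening: -0.0002
```

Request:
move_arm(commands=[{"claw": -1, "travel": [-0.1, -4, 0], "turn": 0}, {"claw": -1, "travel": [0, -4, 0], "turn": 0}, {"claw": -1, "travel": [0, -4, 0], "turn": 0}, {"claw": -1, "travel": [0, -4, 0], "turn": 0}, {"claw": -1, "travel": [0, -4, 0], "turn": 0}])

```text
time: 12.02
ee_pos: [0.4995, -0.1039, 0.3862]
tcp_rot: [180.0, -0.0, -180.0]
wrist_force: [1.4, 0.2, 0.2]
opening: -0.0
```

Request:
move_arm(commands=[{"claw": -1, "travel": [0, -3, 0], "turn": 0}, {"claw": -1, "travel": [0, -1, 0], "turn": 0}, {"claw": -1, "travel": [0, 0, 0], "turn": 0}, {"claw": -1, "travel": [0, 0, 0], "turn": 0}, {"claw": -1, "travel": [0, 0, 0], "turn": 0}])

```text
time: 12.43
ee_pos: [0.5002, -0.1412, 0.3858]
tcp_rot: [180.0, -0.0, -179.9]
wrist_force: [-0.1, -0.1, 0.4]
opening: 0.0002
```

Run:
```python
from workcell import status, viewer
import cv2
im=viewer.camera("scene"); c=im[110:310,170:400]
cv2.imwrite("pics/scene4.png",cv2.resize(c,None,fx=3,fy=3,interpolation=cv2.INTER_CUBIC))
o=status.get_obs(); print(o["ee_pos"],o["wrist_force"])
```

```text
[ 0.50022012 -0.1409545   0.38581798] [0.63076071 0.05784879 0.42340852]
```

View pics/scene4.png

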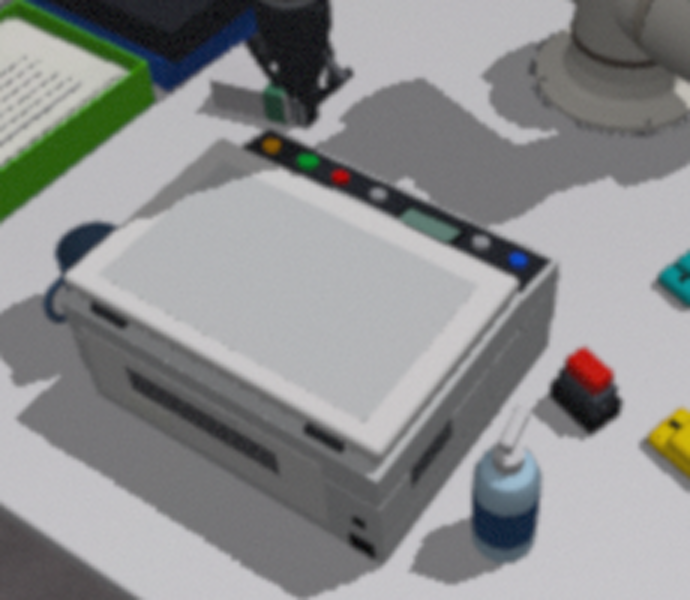

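The tip (308,123) stands above the green key (308,160). The blue key is back up and the lid is still shut. I'll go down onto start.

Request:
move_arm(commands=[{"claw": -1, "travel": [0, -0.1, 2], "turn": 0}, {"claw": -1, "travel": [0, 0, 1.6], "turn": 0}, {"claw": -1, "travel": [0, 0, 0.7], "turn": 0}, {"claw": -1, "travel": [0, 0, 0.3], "turn": 0}, {"claw": -1, "travel": [0, 0, 0.2], "turn": 0}])

```text
time: 12.9
ee_pos: [0.5002, -0.1424, 0.3378]
tcp_rot: [180.0, -0.0, -179.9]
wrist_force: [0.6, 1.2, 0.2]
opening: 0.0002
```

Request:
move_arm(commands=[{"claw": -1, "travel": [0, 0, 0.1], "turn": 0}, {"claw": -1, "travel": [0, 0, 0.1], "turn": 0}, {"claw": -1, "travel": [0, 0, 0.1], "turn": 0}, {"claw": -1, "travel": [0, 0, 0], "turn": 0}, {"claw": -1, "travel": [0, 0, 0], "turn": 0}])

```text
time: 13.32
ee_pos: [0.5002, -0.1432, 0.3351]
tcp_rot: [-180.0, 0.0, -180.0]
wrist_force: [-0.2, 0.3, 1.5]
opening: -0.0003
```

Request:
move_arm(commands=[{"claw": -1, "travel": [0, 0, 0.1], "turn": 0}, {"claw": -1, "travel": [0, 0, 0.1], "turn": 0}, {"claw": -1, "travel": [0, 0, 0], "turn": 0}, {"claw": -1, "travel": [0, 0, 0], "turn": 0}])

```text
time: 13.65
ee_pos: [0.5002, -0.1432, 0.3329]
tcp_rot: [-180.0, 0.0, -180.0]
wrist_force: [1.8, -0.0, 2.7]
opening: 0.0001
```

Request:
move_arm(commands=[{"claw": -1, "travel": [0, 0, 0.1], "turn": 0}, {"claw": -1, "travel": [0, 0, 0.1], "turn": 0}, {"claw": -1, "travel": [0, 0, 0], "turn": 0}, {"claw": -1, "travel": [0, 0, 0], "turn": 0}])

```text
time: 13.98
ee_pos: [0.5002, -0.1432, 0.3309]
tcp_rot: [-180.0, 0.0, -180.0]
wrist_force: [1.5, -0.3, 4.6]
opening: -0.0003
```

Request:
move_arm(commands=[{"claw": -1, "travel": [0, 0, -0.5], "turn": 0}, {"claw": -1, "travel": [0, 0, -1], "turn": 0}, {"claw": -1, "travel": [0, 0, -2], "turn": 0}, {"claw": -1, "travel": [0, 0, -3], "turn": 0}, {"claw": -1, "travel": [0, 0, -3], "turn": 0}])

```text
time: 14.4
ee_pos: [0.4996, -0.1431, 0.4265]
tcp_rot: [180.0, -0.1, -180.0]
wrist_force: [0.4, 0.4, -0.4]
opening: -0.0002
```

Request:
move_arm(commands=[{"claw": -1, "travel": [2, 0, -2], "turn": 0}, {"claw": -1, "travel": [3, 0, 0], "turn": 0}, {"claw": -1, "travel": [3, 0, 0], "turn": 0}, {"claw": -1, "travel": [0, 0, 0], "turn": 0}, {"claw": -1, "travel": [0, 0, 0], "turn": 0}])

```text
time: 14.82
ee_pos: [0.4189, -0.1431, 0.4468]
tcp_rot: [-180.0, 0.1, 180.0]
wrist_force: [1.0, -0.2, 0.3]
opening: -0.0004
```

Run:
```python
from workcell import status, viewer
import cv2
a=viewer.camera("scene")[110:310,170:400]; b=viewer.camera("top")[60:240,270:470]
cv2.imwrite("pics/scene5.png",cv2.resize(a,None,fx=3,fy=3,interpolation=cv2.INTER_CUBIC))
cv2.imwrite("pics/top5.png",cv2.resize(b,None,fx=3,fy=3,interpolation=cv2.INTER_CUBIC))
o=status.get_obs(); print(o["time"],o["ee_pos"],o["wrist_force"])
```

```text
14.9167 [ 0.42026394 -0.14321637  0.44592662] [ 0.63584354 -0.29375359  0.14318886]
```

View pics/scene5.png

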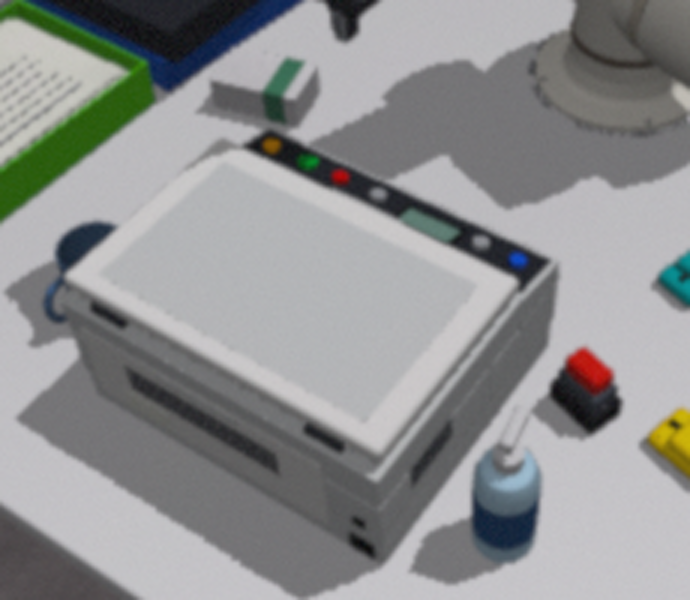

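View pics/top5.png

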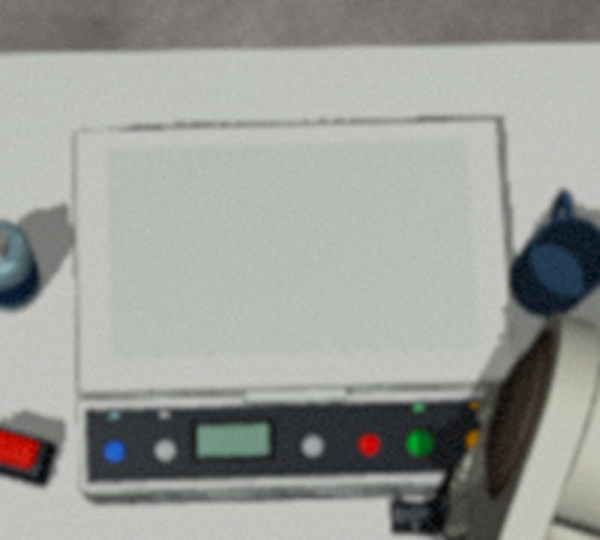

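The lid is shut: its front edge sits right at the panel, at about row 392 in the top crop. All the keys are up, nothing else has moved and the arm is clear, so I'm handing in.

```bash
python3 -c "
from workcell import bot
print(bot.job_done())"
```

```text
the job is handed in; nothing more can be done
None
```

I pushed the lid shut and pressed amber wake, blue copy and green start in that order, handing the job in at about 15 s with the arm clear. `job_done()` gives no verdict.

- **Lid:** it met a firm stop with the fingertips at about 194 mm, at about 11 N. That matches the height given for the lid when shut.
- **Keys:** each was pressed about 4 mm with 4.6 to 5.4 N. Copy's 5.4 N is slightly over the 5 N at which a key is fully in. I lifted off each key fully before moving to the next. I judged that each key registered from the depth and force alone.
- **Last pictures:** the lid is shut and all six keys look up. Nothing around the printer has visibly moved, except that the arm hides the stapler in the last top view, so I could not check it there.
- **Disagreement:** the two cameras placed the keys 4 to 6 mm apart. I used a position close to the top camera's, and felt for each key by force.

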